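Fit the piston into the barrel with the ratchet ring-compressor pliers

ROBOT

A 6-joint arm with a two-finger parallel gripper is mounted at the origin on the work surface. World frame = base frame: x ahead of the robot, y to its left, z up, the work surface at z = 0. Lengths are in mm, angles in rad, forces in N, time in s.
With the tool pointing down it reaches from about 425 to 950 mm from the base axis. Payload 3.5 kg.
Tool frame: the origin (TCP) lies between the finger pads; the fingertips stand 17 mm ahead of it and the grasp point (between the pads) lies 2 mm behind it; z points along the fingers, y is the line along which they close (so a half turn about z gives the same grasp; the last joint's range is limited). The gripper opens to 85 mm and grips with 20 to 120 N. Pads are 22 mm wide; open, the fingers measure 114 mm over their backs; the gripper's body (76 mm by 85 mm) begins 54 mm behind the grasp point. The pads swing forward as they close: fully open they stand 13 mm farther back than shut.
Start: joints at [1.142, 0.286, 1.577, -0, 1.279, -0.15], TCP at [185.725, 648.932, 248.325] pointing down, gripper open.
Joint ranges: [-2.77, 2.77], [-0.9, 2.22], [0.21, 2.48], [-1.53, 4.67], [0.24, 2.81], [-2.84, 2.84]. Speed limits (rad/s): [2.79, 2.79, 3.14, 3.14, 3.14, 3.14].

INTERFACE

Orientations are given as a rotation vector (axis times angle).
In Python, from workcell import robot gives the robot as it stands. Calls block until the motion is done:
- robot.reach(position, orientation): joint-space move of the TCP to a pose.
- robot.movel(position, frame=None, velocity=150): straight line of the TCP; frame=None keeps the orientation; velocity is the mean speed in mm/s.
- robot.movej(angles): joint-space move.
- robot.command_gripper(opening, grasp_force=None): finger opening in mm; grasp_force is the grip in N (None keeps the last); returns when the fingers have stopped.
- robot.sleep(seconds).
- robot.ik(position, orientation): joint angles nearest the present ones, or None.
- robot.state(): the state.
- robot.capture(name): name is "side" or "top"; returns a dict with "frame" (420x560x3 uint8, red, green, blue), "fx", "fy", "cx", "cy" (pixels), "dist_coeffs" ([k1, k2, p1, p2, k3] as OpenCV has them; the pictures are not rectified), "eye" and "orientation" of the camera in the world. Camera axes: x right, y up, looking along -z (the intrinsics and any distortion apply to the point x, -y, -z); pixel columns grow to the right and rows downward; lengths in mm; the calibration is good to about 2 mm. A picture is of the moment at which its call begins. There is no depth.
A pose or a line that the arm cannot do raises robot.Unreachable and nothing moves.
- robot.close_job(): hands the job in; it is judged then, once.
The state is a dict: "clock": time; "joint_pos": joint angles; "qd": joint speeds; "joint_efforts": joint torques, N m; "eef_pos": TCP position; "eef_rot": TCP orientation; "force": force on the tool from outside, world axes, zero at the start; "wrist_torque": the same for the moment, N m; "finger_gap": finger opening in mm; "finger_force": force on a finger pad.
Only numpy, scipy, OpenCV 4.12 (cv2) and the standard library are available. Lean on these libraries where they do the work, as an engineer would, in place of code of your own. Each camera call takes 0.05 s, during which the arm holds its last target. There are 200 camera calls.

TASK

Fit the piston into the upturned moped barrel. Bring the handles of the ring-compressor pliers together until the ratchet is caught on its last tooth and stays shut by itself with both piston rings squeezed in, then press the piston down until about 30 mm of its skirt is left standing above the barrel's mouth, and only then let the pliers off: press the moving handle down out of the ratchet teeth and let it out until it stands fully open. Work gently, forcing neither the pliers nor the piston, and leave the other things on the bench where they are.

Things in the scene. Friction and masses are not known exactly. Their poses are not given: they have to be found in the camera images.
- board: Wooden assembly board, 240 (x) by 380 (y) mm, 20 mm thick, fixed on the bench. Origin: centre of its underside; z up. Fixed on it: the barrel (axis at board x 0, y +90 mm), the ring-compressor pliers lying level (pivot at x 0, y +45 mm, handles running to -y) and a small vice that grips the -x handle. The +x handle moves.
- vice: Small blue bench vice, fixed, seen at board x -90 to +5 mm, y -30 to +40 mm, top 112 mm above the bench, its screw towards -x. It holds the fixed handle between pivot and ratchet. Origin and axes as the board's.
- barrel: Finned aluminium moped barrel, 88 mm square, 80 mm tall, bolted upside down on the board, steel spigot (49 mm outside, bore 40 mm) upwards. Origin: centre of its underside, on the bore axis.
- barrel_mouth (a point): Centre of the barrel's mouth in the plane of the spigot's rim, 100 mm above the bench. The pliers' two half-round steel jaws, 12 mm tall and 48 mm across, lie on this rim around the piston.
- pliers: Moving half of the pliers (jaw at -x, handle at +x), 195 mm long. Origin: on the upright pivot axis, at mouth height. Closing the handles closes the jaws and squeezes the rings. A weak spring (2 to 4 N at the grip) opens it. More than 40 N from the robot bends it.
- moving_grip (a point): Middle of the top face of the moving handle's orange grip: 12 mm wide (x), 52 long (y), 11 thick, top 111 mm above the bench, 123 mm behind the pivot. Board x: sprung open +35 mm. Pushed towards -x it passes 3 teeth and, let go, stays at about +29 (first), +24 or +19.5 mm (last). Hard stop +17. Only the last tooth squeezes the rings enough to enter the barrel.
- ratchet_bar (a point): Middle of the top of the fixed ratchet bar between the handles, 90 mm behind the pivot, 8 mm wide, top 113 mm above the bench. Its teeth point down, 4 mm apart; a nose on the moving handle rides under them. Pushing at the grip takes 2 to 4 N at first, then 5 to 12 N over the teeth, dropping a little as it snaps in, and rises steeply at the hard stop.
- handle: Springy rear shank of the moving handle with grip and nose; origin on the pliers' mid-line 20 mm behind the pivot. It bends down only: teeth let go with moving_grip pressed 3 to 4 mm down (4 to 8 N); stop at 5 mm (10 N). A finger pressing on the grip holds it by friction, so carry it 18 mm outwards (+x) while it is down, or it springs up into the same tooth.
- fixed_grip (a point): Middle of the top face of the fixed handle's orange grip (same size as the moving one), at board x -17 mm, same height and y. It never moves.
- piston: Aluminium piston, 38.6 mm diameter, 48 mm long, crown down; slides vertically only, with 5 to 10 N, and stays where left. Origin: centre of the crown. Two rings at 5 and 10 mm above it. Pliers not on the last tooth: a ring meets the rim after 2 to 4 mm and stops it hard. More than 30 N from the robot snaps a ring.
- piston_skirt (a point): Centre of the piston's open upper rim (flat, wall 3.4 mm, hollow inside). Start: 45 to 48 mm above barrel_mouth. The rings are in the barrel when it is less than 36 mm above; lower than 27 mm the gudgeon-pin hole (12 mm, centred 27 mm from the crown) would be covered. 30 mm is right; 27 to 35 will do.
- pad_a: Bystander on the board: brake pad, steel backing plate 40 by 74 mm with a copper-coloured lining, 10 mm thick. Origin: centre of its underside.
- pad_b: Bystander on the board: the other pad of the pair, the same.
- washer_cup: Bystander on the board: zinc cup of washers, 62 mm across, 38 mm tall. Origin: centre of its underside.
- gudgeon_pin: Bystander on the board: steel gudgeon pin standing on end, 12 mm diameter, 34 mm tall. Origin: centre of its underside.
- torque_wrench: Bystander on the bench: steel torque wrench, 400 mm long (x), 37 mm tall. Origin: below its middle.
- fuse_lid: Bystander on the bench: clear plastic fuse box lid, 76 by 120 mm, 18 mm tall. Origin: centre of its underside.
- oil_bottle: Bystander on the bench: yellow oil bottle, 64 mm across, 170 mm tall. Origin: centre of its underside.

How it is judged:
By the outcome, as a careful person would: the job done as asked, in the order asked, and still so for the second after the job is handed in, with the robot touching nothing.
It also fails if it takes over 61 s, if anything falls off the work surface, if the arm or the gripper's body presses on something with over 40 N, if the wrist force passes 120 N, or if a joint passes its speed limit or range.

## Working session

There is one attempt and no reset: what is moved stays moved. The work goes in short steps, each a Python script; the robot and the scene stay as the last script left them, time stands still between calls to the robot, and variables do not carry over. Pictures are saved under pics/ and viewed, at most 10 in all, crops included, and the job is handed in when it is done.

```bash
mkdir -p pics; ls; python3 - <<'E'
from workcell import robot
import cv2
print(robot.state())
for n in("top","side"):
    c=robot.capture(n); cv2.imwrite(f"pics/{n}0.png",c["frame"][:,:,::-1]); print({k:v for k,v in c.items() if k!="frame"})
E
```

```text
pics
{'clock': 0.0, 'joint_pos': array([ 1.14203157e+00,  2.87178442e-01,  1.57814730e+00,  1.09529382e-05,
        1.27860961e+00, -1.49994461e-01]), 'qd': array([ 0.00173914, -0.00101586, -0.00094304,  0.00072748, -0.00040396,
       -0.00094086]), 'joint_efforts': array([-3.92250231e-04, -4.05971575e+01, -2.92630577e+01, -1.88500585e-04,
        5.69128519e-03,  9.01352678e-06]), 'eef_pos': array([185.45260213, 648.39293967, 246.95469702]), 'eef_rot': array([-0.4363852 , -3.11044963,  0.00352143]), 'force': array([ 0.18996765, -0.01705972, -0.72180645]), 'wrist_torque': array([0.04963818, 0.01260168, 0.02106746]), 'finger_force': 0.0, 'finger_gap': 85.4475023190516}
{'fx': 537.7188397537861, 'fy': 537.7188397537861, 'cx': 297.14356739024873, 'cy': 211.6650341668171, 'dist_coeffs': array([-0.15617068,  0.        ,  0.        ,  0.        ,  0.        ]), 'eye': array([ 341.60111013,  -48.56505835, 1643.19364987]), 'orientation': array([ 0.11156081, -0.09888307, -1.58083569])}
{'fx': 545.5552602302773, 'fy': 545.5552602302773, 'cx': 277.3378982162044, 'cy': 207.1694758375931, 'dist_coeffs': array([0.00980085, 0.        , 0.        , 0.        , 0.        ]), 'eye': array([ 390.00982392,  992.07597129, 1006.74384843]), 'orientation': array([ 0.09189186, -1.24827446, -2.71712362])}
```

View pics/top0.png

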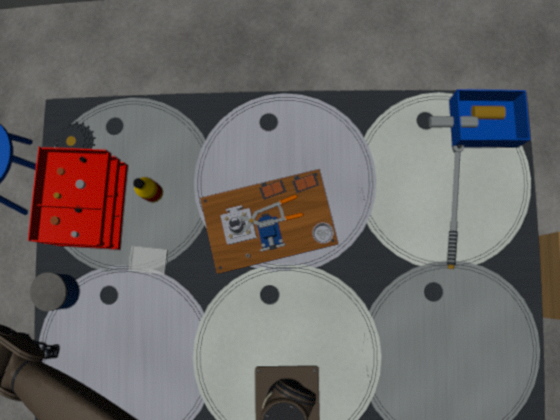

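View pics/side0.png

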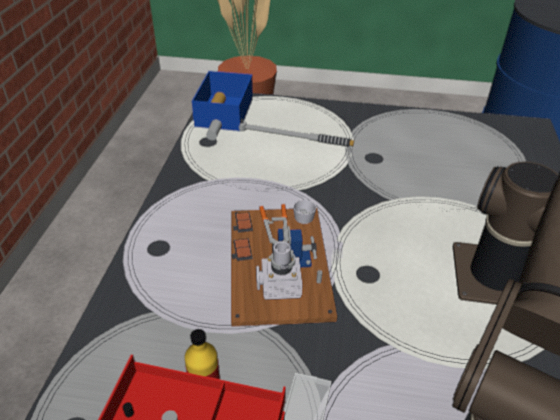

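The top view shows the board near (270,220), the barrel at (238,224), the orange grips at (288,200) and (294,216), and the vice at (270,232). In the side view the grips are at (264,213) and (283,212). Next I'll measure these.

```bash
cat > h.py <<'E'
import numpy as np, cv2
from scipy.spatial.transform import Rotation as R
from workcell import robot
def rays(c,px):
    K=np.array([[c["fx"],0,c["cx"]],[0,c["fy"],c["cy"]],[0,0,1]])
    u=cv2.undistortPoints(np.array(px,float).reshape(-1,1,2),K,c["dist_coeffs"]).reshape(-1,2)
    d=np.c_[u[:,0],-u[:,1],-np.ones(len(u))]
    return R.from_rotvec(c["orientation"]).apply(d)
def plane(c,px,z):
    d=rays(c,px); e=c["eye"]; return e+d*((z-e[2])/d[:,2])[:,None]
def tri(c1,p1,c2,p2):
    A=np.zeros((3,3));b=np.zeros(3)
    for c,p in((c1,p1),(c2,p2)):
        d=rays(c,[p])[0];d/=np.linalg.norm(d);M=np.eye(3)-np.outer(d,d);A+=M;b+=M@c["eye"]
    x=np.linalg.solve(A,b)
    return x
def blobs(c,lo,hi,roi,amin=15):
    h=cv2.cvtColor(c["frame"],cv2.COLOR_RGB2HSV);m=cv2.inRange(h,lo,hi);k=np.zeros_like(m);x0,y0,x1,y1=roi;k[y0:y1,x0:x1]=m[y0:y1,x0:x1]
    n,l,s,ce=cv2.connectedComponentsWithStats(k)
    return k,[(s[i],ce[i]) for i in range(1,n) if s[i][4]>=amin]
ROI={"top":(195,160,350,280),"side":(222,190,345,330)}
def save(c,roi,name,f=5):
    x0,y0,x1,y1=roi;cv2.imwrite(name,cv2.resize(c["frame"][y0:y1,x0:x1,::-1],None,fx=f,fy=f,interpolation=cv2.INTER_CUBIC))
E
python3 - <<'E'
from h import *
for n in("top","side"):
    c=robot.capture(n)
    k,b=blobs(c,(5,200,200),(22,255,255),ROI[n],8); print(n,"orange",[(s.tolist(),ce.round(1).tolist()) for s,ce in b])
    k,b=blobs(c,(5,80,50),(20,220,215),ROI[n],200)
    k=cv2.morphologyEx(k,cv2.MORPH_CLOSE,np.ones((3,3)))
    cnt=max(cv2.findContours(k,cv2.RETR_EXTERNAL,cv2.CHAIN_APPROX_NONE)[0],key=cv2.contourArea)
    q=cv2.approxPolyDP(cv2.convexHull(cnt),6,True).reshape(-1,2); print("board",q.tolist(),plane(c,q,20).round(1).tolist())
    save(c,(200,160,350,275) if n=="top" else (225,195,345,285),f"pics/{n}1.png",5 if n=="top" else 6)
E
```

```text
top orange []
board [[319, 170], [337, 243], [217, 273], [200, 198]] [[688.7, -105.7, 20.0], [462.9, -156.2, 20.0], [376.4, 207.5, 20.0], [606.5, 261.7, 20.0]]
side orange []
board [[316, 209], [336, 320], [232, 325], [232, 211]] [[461.8, -152.3, 20.0], [376.6, 218.1, 20.0], [602.8, 270.2, 20.0], [688.7, -104.9, 20.0]]
```

View pics/top1.png

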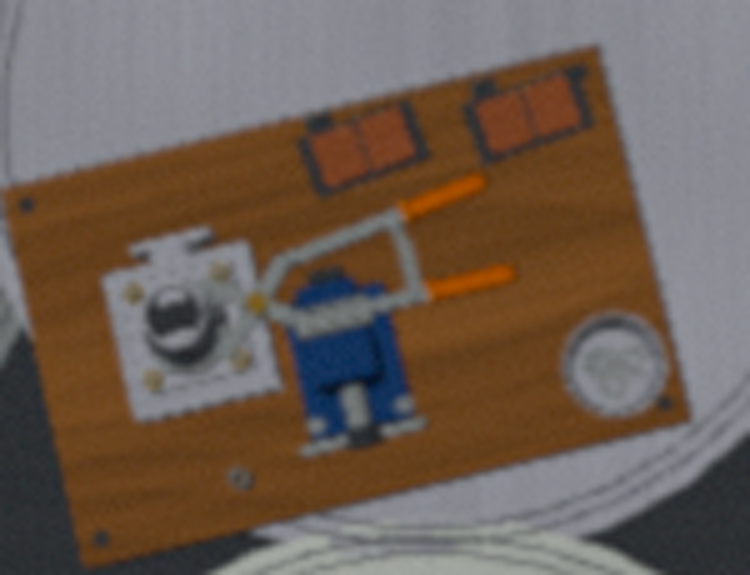

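View pics/side1.png

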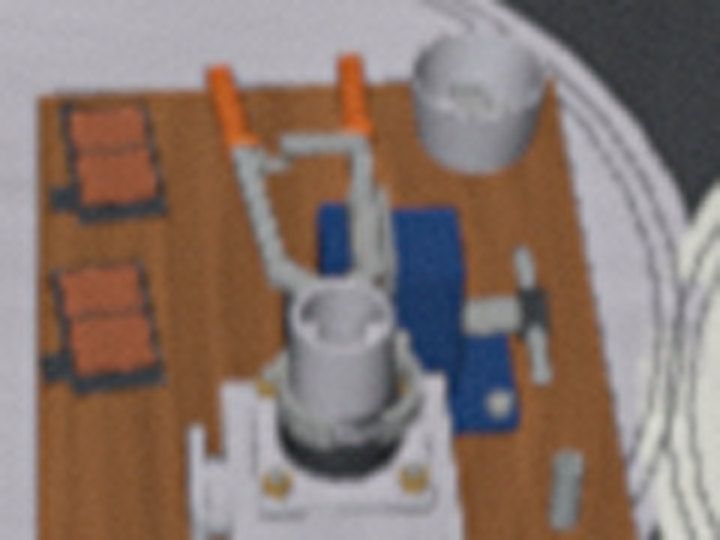

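The top crop shows the whole board, with the moving grip's orange at crop (445,197), the fixed grip at (470,283) and the piston's top rim at about (172,308). The side crop shows the grips at (230,107) and (353,95), and the piston's open rim centred at about (342,312). The pliers are open. The gudgeon pin (240,478), washer cup and pads are well clear of the work area.

```bash
python3 - <<'E'
from h import *
C={n:robot.capture(n) for n in("top","side")}
P={}
for n,c in C.items():
    f=c["frame"].astype(int); x0,y0,x1,y1=ROI[n]
    m=((f[...,0]-f[...,2]>130)&(f[...,0]>170)).astype(np.uint8);k=np.zeros_like(m);k[y0:y1,x0:x1]=m[y0:y1,x0:x1]
    N,l,s,ce=cv2.connectedComponentsWithStats(k,connectivity=8)
    L=[(s[i].tolist(),ce[i].round(2)) for i in range(1,N) if s[i][4]>8];print(n,L); P[n]=[a[1] for a in L]
    for z in(105,111):print(z,plane(c,P[n],z).round(1).tolist())
# board frame from corners
co={"top":[[319.5,169.5],[337.7,244],[217.2,273.3],[200.8,198]]}
print(plane(C["top"],co["top"],20).round(1).tolist())
pt=(200+172/5,160+308/5);ps=(225+342/6,195+312/6)
print("piston",tri(C["top"],pt,C["side"],ps), plane(C["side"],[ps],146.5),plane(C["top"],[pt],146.5))
E
```

```text
top []Traceback (most recent call last):
  File "<stdin>", line 9, in <module>
  File "h.py", line 10, in plane
    d=rays(c,px); e=c["eye"]; return e+d*((z-e[2])/d[:,2])[:,None]
  File "h.py", line 6, in rays
    u=cv2.undistortPoints(np.array(px,float).reshape(-1,1,2),K,c["dist_coeffs"]).reshape(-1,2)
      ~~~~~~~~~~~~~~~~~~~^^^^^^^^^^^^^^^^^^^^^^^^^^^^^^^^^^^^^^^^^^^^^^^^^^^^^^^
cv2.error: OpenCV(4.12.0) /io/opencv/modules/calib3d/src/undistort.dispatch.cpp:347: error: (-215:Assertion failed) CV_IS_MAT(_src) && CV_IS_MAT(_dst) && (_src->rows == 1 || _src->cols == 1) && (_dst->rows == 1 || _dst->cols == 1) && _src->cols + _src->rows - 1 == _dst->rows + _dst->cols - 1 && (CV_MAT_TYPE(_src->type) == CV_32FC2 || CV_MAT_TYPE(_src->type) == CV_64FC2) && (CV_MAT_TYPE(_dst->type) == CV_32FC2 || CV_MAT_TYPE(_dst->type) == CV_64FC2) in function 'cvUndistortPointsInternal'
```

```bash
python3 - <<'E'
from h import *
C={n:robot.capture(n) for n in("top","side")}
f=C["top"]["frame"];print(f[199:201,286:292].tolist(),f[216,292:297].tolist(),f[187,275].tolist(),f[240,250].tolist()); print(C["side"]["frame"][208:215,263].tolist())
for thr in (125,140,155):
  P={}
  for n,c in C.items():
    f=c["frame"].astype(int); x0,y0,x1,y1=ROI[n]
    m=((f[...,0]>thr)&(f[...,2]<0.3*f[...,0])).astype(np.uint8);k=np.zeros_like(m);k[y0:y1,x0:x1]=m[y0:y1,x0:x1]
    N,l,s,ce=cv2.connectedComponentsWithStats(k,connectivity=8)
    L=[(s[i].tolist(),ce[i].round(2)) for i in range(1,N) if s[i][4]>8];print(thr,n,L)
    if L: print(plane(c,[a[1] for a in L],108).round(1).tolist())
c=C["top"]
print(plane(c,[[319.5,169.5],[337.7,244],[217.2,273.3],[200.8,198]],20).round(1).tolist())
pt=(200+172/5,160+308/5);ps=(225+342/6,195+312/6)
print("piston",tri(C["top"],pt,C["side"],ps), plane(C["side"],[ps],146.5),plane(C["top"],[pt],146.5))
E
```

```text
[[[167, 79, 0], [166, 78, 0], [165, 77, 0], [162, 76, 0], [150, 71, 0], [137, 66, 0]], [[166, 80, 0], [157, 74, 0], [145, 69, 0], [133, 64, 0], [118, 59, 6], [104, 54, 7]]] [[165, 76, 0], [168, 78, 0], [165, 77, 0], [165, 79, 0], [159, 75, 0]] [120, 65, 35] [108, 71, 38]
[[161, 92, 70], [171, 91, 53], [181, 91, 41], [184, 90, 37], [186, 89, 35], [188, 92, 36], [194, 98, 42]]
125 top [([280, 195, 17, 9, 60], array([287.93, 198.65])), ([285, 213, 18, 7, 61], array([293.74, 215.75]))]
[[586.6, -11.2, 108.0], [536.5, -27.5, 108.0]]
125 side [([281, 205, 7, 13, 46], array([283.65, 211.15])), ([260, 207, 8, 13, 53], array([262.62, 212.94]))]
[[534.4, -28.4, 108.0], [585.1, -12.8, 108.0]]
140 top [([280, 195, 16, 8, 45], array([287.98, 198.62])), ([286, 213, 16, 6, 47], array([293.62, 215.74]))]
[[586.7, -11.4, 108.0], [536.6, -27.1, 108.0]]
140 side [([282, 205, 5, 12, 43], array([283.56, 210.93])), ([260, 207, 8, 13, 49], array([262.59, 212.88]))]
[[534.8, -29.1, 108.0], [585.3, -13.0, 108.0]]
155 top [([282, 196, 14, 6, 25], array([288.36, 198.52])), ([286, 214, 16, 4, 25], array([294.04, 215.68]))]
[[586.9, -12.5, 108.0], [536.7, -28.4, 108.0]]
155 side [([282, 205, 5, 12, 40], array([283.42, 210.92])), ([260, 207, 7, 12, 40], array([262.5 , 212.52]))]
[[535.1, -29.1, 108.0], [585.7, -14.3, 108.0]]
[[690.3, -107.2, 20.0], [459.8, -158.2, 20.0], [375.5, 206.9, 20.0], [606.5, 259.2, 20.0]]
piston [514.94387711 138.57726142 149.11683096] [[513.32780397 136.16237992 146.5       ]] [[517.23603939 138.98010019 146.5       ]]
```

```bash
cat >> h.py <<'E'
YAW=np.radians(12.8); BC=np.array([534.9,50.6])
RZ=np.array([[np.cos(YAW),-np.sin(YAW)],[np.sin(YAW),np.cos(YAW)]])
def w(x,y,z): return np.r_[BC+RZ@[x,y],z]           # board -> world
def b(p): return np.r_[RZ.T@(np.asarray(p)[:2]-BC),p[2]]
def down(a): # tool x at world angle a, pointing down
    x=np.array([np.cos(a),np.sin(a),0]);z=np.array([0,0,-1.]);return R.from_matrix(np.c_[x,np.cross(z,x),z]).as_rotvec()
def st():
    s=robot.state();f=np.array(s["force"]);return b(s["eef_pos"]),np.r_[RZ.T@f[:2],f[2]],s
E
python3 - <<'E'
from h import *
rot=down(YAW); rot2=down(YAW+np.pi)
p=w(64,-80,200)
for r in(rot,rot2): print(robot.ik(p,r))
q=[r for r in(rot,rot2) if robot.ik(p,r) is not None]
r=min(q,key=lambda r:abs(robot.ik(p,r)[5]))
np.save("rot.npy",r)
robot.command_gripper(0,40); robot.reach(p,r)
tgt=w(64,-80,119); robot.movel(tgt); robot.sleep(.3)
e=tgt-robot.state()["eef_pos"]; robot.movel(tgt+e,velocity=20); robot.sleep(.2)
p,f,s=st();print(e,p,f,s["finger_gap"],s["clock"],s["eef_rot"],r)
c=robot.capture("side");save(c,(225,150,345,240),"pics/s2.png",6)
E
```

```text
[-0.18627494  0.19929916  1.77210426  0.          1.17018923  1.16111924]
[-1.86274942e-01  1.99299163e-01  1.77210426e+00 -4.44089210e-16
  1.17018923e+00 -1.98047341e+00]
[-0.58610859  0.1056458  -1.10975433] [ 63.4371461  -79.7854384  117.86906385] [ 0.80915521 -0.82591661  0.73766441] -0.19783772333367458 5.3917 [-3.12201598e+00 -3.50092467e-01  5.00379771e-05] [3.12201399 0.35018998 0.        ]
```

View pics/s2.png

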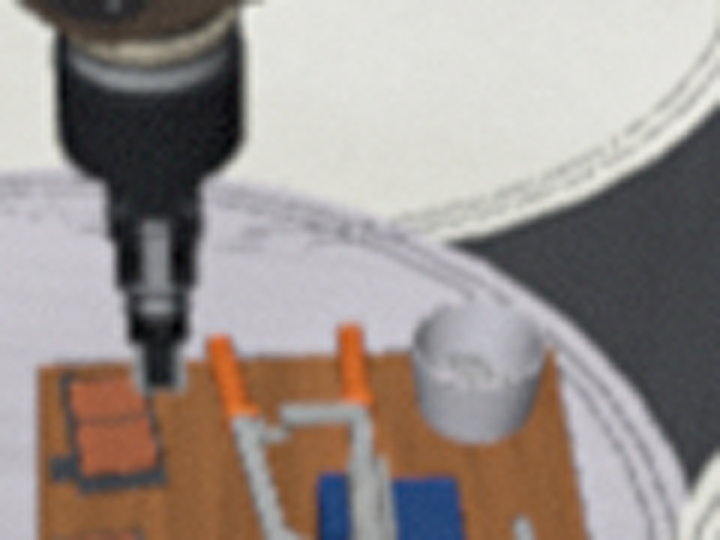

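The shut fingertips stand at crop (162,385), just outside the moving grip at (232,380) and clear of everything else. Next I'll push towards -x under force watch.

```bash
python3 - <<'E'
from h import *
p,f0,s=st(); x=p[0]; L=[]; xc=None
while x>24:
    x-=3 if x>56.5 else 0.7
    robot.movel(w(x,-80,118.5),velocity=25 if x>55 else 12)
    p,f,s=st(); fx=(f-f0)[0]; L.append((round(x,1),round(p[0],2),round(fx,1),round(f[2]-f0[2],1)))
    if xc is None and fx>1.2: xc=p[0]
    if fx>16 or (xc and xc-p[0]>19): break
print(*L,sep="\n");print(xc,s["clock"])
E
```

```text
(np.float64(60.4), np.float64(60.3), np.float64(0.7), np.float64(-0.2))
(np.float64(57.4), np.float64(57.26), np.float64(0.1), np.float64(-0.1))
(np.float64(54.4), np.float64(54.37), np.float64(1.4), np.float64(-0.3))
(np.float64(53.7), np.float64(53.75), np.float64(1.6), np.float64(0.3))
(np.float64(53.0), np.float64(53.26), np.float64(2.1), np.float64(-0.0))
(np.float64(52.3), np.float64(52.74), np.float64(4.1), np.float64(-1.2))
(np.float64(51.6), np.float64(51.97), np.float64(4.6), np.float64(-0.8))
(np.float64(50.9), np.float64(51.34), np.float64(4.9), np.float64(-1.7))
(np.float64(50.2), np.float64(50.56), np.float64(6.0), np.float64(-0.8))
(np.float64(49.5), np.float64(49.95), np.float64(7.1), np.float64(-0.9))
(np.float64(48.8), np.float64(49.29), np.float64(5.6), np.float64(-1.5))
(np.float64(48.1), np.float64(48.81), np.float64(6.3), np.float64(-1.0))
(np.float64(47.4), np.float64(48.19), np.float64(6.5), np.float64(-1.6))
(np.float64(46.7), np.float64(46.25), np.float64(2.9), np.float64(0.4))
(np.float64(46.0), np.float64(45.85), np.float64(3.3), np.float64(0.5))
(np.float
[... 779 characters left out ...]
at64(-0.9))
(np.float64(37.6), np.float64(39.15), np.float64(8.6), np.float64(-2.8))
(np.float64(36.9), np.float64(38.7), np.float64(8.4), np.float64(-1.6))
(np.float64(36.2), np.float64(38.13), np.float64(10.0), np.float64(-2.9))
(np.float64(35.5), np.float64(37.66), np.float64(10.4), np.float64(-3.0))
(np.float64(34.8), np.float64(37.12), np.float64(10.3), np.float64(-3.6))
(np.float64(34.1), np.float64(36.88), np.float64(11.3), np.float64(-4.1))
(np.float64(33.4), np.float64(36.22), np.float64(12.1), np.float64(-4.5))
(np.float64(32.7), np.float64(35.99), np.float64(13.3), np.float64(-4.6))
(np.float64(32.0), np.float64(34.16), np.float64(9.1), np.float64(-2.3))
54.372141989101536 14.3833
```

Three snaps showed in the forces (at about 46, 40 and 34). Next I'll back off slowly and check that it holds.

```bash
python3 - <<'E'
from h import *
L=[]
for x in(33.5,35,36.5,38,40):
    robot.movel(w(x,-80,118.5),velocity=15);p,f,s=st();L.append((x,p.round(2).tolist(),f.round(1).tolist()))
print(*L,sep="\n")
robot.movel(w(64,-80,118.5),velocity=100)
c0=robot.capture("top");c1=robot.capture("side")
for n,c in(("top",c0),("side",c1)):
    f=c["frame"].astype(int); x0,y0,x1,y1=ROI[n]
    m=((f[...,0]>125)&(f[...,2]<0.3*f[...,0])).astype(np.uint8);k=np.zeros_like(m);k[y0:y1,x0:x1]=m[y0:y1,x0:x1]
    N,l,s,ce=cv2.connectedComponentsWithStats(k,connectivity=8)
    for i in range(1,N):
        if s[i][4]>8: print(n,s[i],b(plane(c,[ce[i]],108)[0]).round(1))
save(c1,(225,195,345,285),"pics/s3.png",6)
print(robot.state()["clock"])
E
```

```text
(33.5, [34.75, -81.35, 119.28], [5.8, -3.0, -0.4])
(35, [35.12, -80.27, 118.73], [2.9, -2.6, 0.5])
(36.5, [35.51, -79.36, 117.69], [0.5, 0.1, 0.7])
(38, [37.41, -79.63, 117.9], [-0.9, 0.9, 0.1])
(40, [40.03, -79.98, 118.47], [-0.3, -0.2, 0.1])
top [296 217  25   9  41] [ -40.4 -108.1  108. ]
side [281 205   7  13  46] [-17.9 -76.9 108. ]
side [267 206   5  13  46] [ 19.2 -75.5 108. ]
16.1583
```

View pics/s3.png

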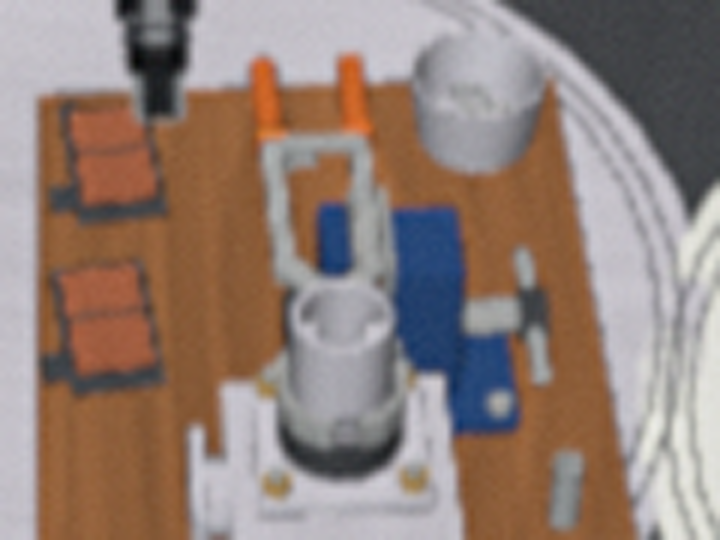

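The moving grip now stands closed at crop (267,98), about +19.5 mm and held on the last tooth. The jaws are tight around the piston. Next I'll press the piston down.

```bash
python3 - <<'E'
from h import *
r=np.load("rot.npy")
robot.movel(w(64,-80,195),velocity=200); robot.command_gripper(22); robot.movel(w(0,90,195),velocity=200); robot.movel(w(0,90,172),velocity=60); robot.sleep(.3)
p,f0,s=st(); print(p,s["finger_gap"],s["clock"]); z=172; zc=None; L=[]
while z>140:
    z-=1; robot.movel(w(0,90,z),velocity=15)
    p,f,s=st(); fz=(f-f0)[2]; L.append((z,round(p[2],2),round(fz,1)))
    if zc is None and fz>2.5: zc=p[2]
    if fz>18 or (zc and zc-p[2]>=15.0): break
print(*L); print(zc,p,s["finger_gap"],s["clock"])
E
```

```text
[  0.22918498  90.00818933 172.40578719] 22.234869627150882 18.925
(171, np.float64(170.99), np.float64(0.2)) (170, np.float64(169.9), np.float64(-0.2)) (169, np.float64(168.87), np.float64(0.1)) (168, np.float64(167.91), np.float64(0.7)) (167, np.float64(166.89), np.float64(0.6)) (166, np.float64(165.87), np.float64(1.0)) (165, np.float64(164.86), np.float64(-0.2)) (164, np.float64(164.45), np.float64(2.3)) (163, np.float64(164.18), np.float64(6.0)) (162, np.float64(163.54), np.float64(7.4)) (161, np.float64(162.64), np.float64(8.7)) (160, np.float64(161.69), np.float64(8.8)) (159, np.float64(160.8), np.float64(8.9)) (158, np.float64(159.64), np.float64(7.7)) (157, np.float64(158.69), np.float64(8.8)) (156, np.float64(157.77), np.float64(9.2)) (155, np.float64(156.75), np.float64(8.6)) (154, np.float64(155.75), np.float64(8.7)) (153, np.float64(154.59), np.float64(8.6)) (152, np.float64(153.65), np.float64(8.2)) (151, np.float64(152.68), np.float64(8.5)) (150, np.float64(151.69), np.float64(8.9)) (149, np.float64(150.72), np.float64(8.6)) (148, np.float64(149.72), np.float64(8.6)) (147, np.float64(148.7), np.float64(8.4))
164.1769589690797 [  0.3529078   89.97746539 148.69777135] 22.139422195277884 25.175
```

```bash
python3 - <<'E'
from h import *
robot.movel(w(0,90,146.2),velocity=10); robot.sleep(.2); p,f,s=st(); print(p,f)
robot.movel(w(0,90,185),velocity=80)
c=robot.capture("side")  # arm above; saved for check
robot.command_gripper(0); robot.movel(w(19.5,-78,185),velocity=200); robot.movel(w(19.5,-78,134),velocity=80); robot.sleep(.3)
p,f0,s=st(); print(p,s["clock"]); z=134; zc=None; L=[]
while z>118:
    z-=.6; robot.movel(w(19.5,-78,z),velocity=12)
    p,f,s=st(); fz=(f-f0)[2]; L.append((round(z,1),round(p[2],2),round(fz,1)))
    if zc is None and fz>1.5: zc=p[2]
    if fz>8.0 or (zc and zc-p[2]>4.0): break
print(*L); print(zc,p,(f-f0),s["clock"])
E
```

```text
[  0.3555248   89.97027401 147.90631449] [-3.27953757  0.3222418   8.1482358 ]
[ 19.77151342 -78.13403988 134.56138757] 28.725
(133.4, np.float64(133.4), np.float64(-1.1)) (132.8, np.float64(132.69), np.float64(0.5)) (132.2, np.float64(132.1), np.float64(0.2)) (131.6, np.float64(131.51), np.float64(0.2)) (131.0, np.float64(130.94), np.float64(1.0)) (130.4, np.float64(130.33), np.float64(0.5)) (129.8, np.float64(129.72), np.float64(0.5)) (129.2, np.float64(129.14), np.float64(-0.9)) (128.6, np.float64(128.61), np.float64(-0.2)) (128.0, np.float64(128.21), np.float64(0.5)) (127.4, np.float64(127.68), np.float64(3.3)) (126.8, np.float64(126.94), np.float64(2.9)) (126.2, np.float64(126.57), np.float64(4.0)) (125.6, np.float64(126.12), np.float64(3.8)) (125.0, np.float64(125.43), np.float64(4.9)) (124.4, np.float64(124.89), np.float64(5.8)) (123.8, np.float64(124.46), np.float64(6.4)) (123.2, np.float64(124.05), np.float64(7.3)) (122.6, np.float64(123.61), np.float64(7.2))
127.6805081129499 [ 20.19852169 -78.29332303 123.60756892] [3.02916611 0.37083658 7.22477422] 33.475
```

The handle is about 4.5 mm down, and the +3 N outward shows the teeth have let go. Next I'll carry it outwards.

```bash
python3 - <<'E'
from h import *
L=[]
for x in np.arange(22.5,40.6,3):
    robot.movel(w(x,45-np.sqrt(124.5**2-x**2),122.5),velocity=20);p,f,s=st();L.append((p.round(1).tolist(),f.round(1).tolist()))
print(*L,sep="\n")
robot.movel(w(40,-74,131),velocity=15); robot.movel(w(40,-74,200),velocity=120)
robot.movel(w(40,-74,260),velocity=150); robot.reach([350,500,280],np.load("rot.npy"))
c0=robot.capture("top");c1=robot.capture("side")
for n,c in(("top",c0),("side",c1)):
    f=c["frame"].astype(int); x0,y0,x1,y1=ROI[n]
    m=((f[...,0]>125)&(f[...,2]<0.3*f[...,0])).astype(np.uint8);k=np.zeros_like(m);k[y0:y1,x0:x1]=m[y0:y1,x0:x1]
    N,l,s,ce=cv2.connectedComponentsWithStats(k,connectivity=8)
    for i in range(1,N):
        if s[i][4]>8: print(n,s[i],b(plane(c,[ce[i]],108)[0]).round(1))
print("px/mm check", st()[2]["clock"])
save(c1,(225,195,345,285),"pics/s4.png",6);save(c0,(200,160,350,275),"pics/t4.png",5)
E
```

```text
([23.2, -77.6, 123.5], [3.3, 0.6, 7.6])
([26.1, -76.9, 123.5], [2.5, 1.3, 6.4])
([27.1, -76.6, 122.7], [-2.6, -0.1, 8.2])
([29.3, -76.1, 122.4], [-4.9, -2.7, 7.2])
([32.2, -75.3, 122.5], [-4.7, -2.3, 8.6])
([35.2, -74.5, 122.5], [-5.6, -2.1, 10.1])
([38.3, -73.6, 122.5], [-4.1, -3.6, 8.9])
top [280 195  17   9  61] [ 36.6 -71.7 108. ]
top [285 213  18   7  62] [-15.8 -76.2 108. ]
side [281 205   6  12  44] [-17.7 -77.5 108. ]
side [260 207   8  12  50] [ 34.9 -73.2 108. ]
px/mm check 39.75
```

View pics/s4.png

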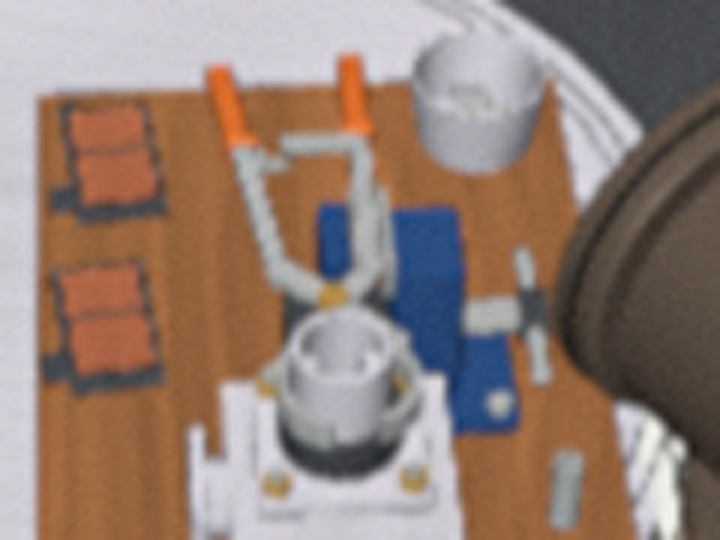

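View pics/t4.png

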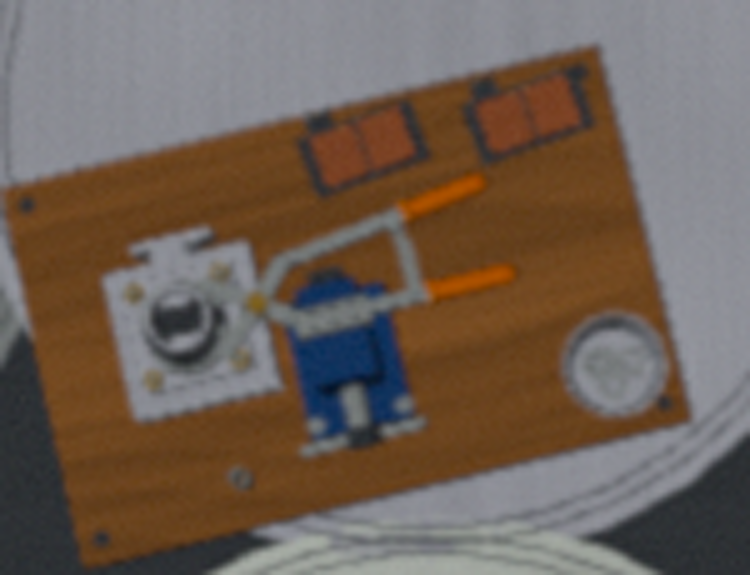

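The pliers stand fully open at the same pixels as at the start, with the moving grip at (230,107) in the side crop. The piston rim is down from about row 312 to 343, so about 30 mm of skirt is left, and the bystanders have not moved.

```bash
python3 -c "
from workcell import robot
print(robot.close_job())"
```

```text
the job is handed in; nothing more can be done
None
```

The job is done and handed in: the pliers were caught on the last tooth, the piston was pressed in with about 30 mm of skirt left standing (within about 1.5 mm), and then the pliers were let off and now stand fully open, with the other things on the board where they were.

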